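# Load the marker dispenser

### The arm

A 6-joint arm with a two-finger parallel gripper is mounted at the origin on a cart in front of the work surface, level with it; the furniture and walls round the work are solid. World frame = base frame: x ahead of the robot, y to its left, z up, the work surface at z = 0. Lengths are in m, angles in rad, forces in N, time in s.
With the tool pointing down it reaches from about 0.325 to 0.75 m from the base axis. Payload 7.6 kg.
Tool frame: the origin (TCP) lies at the very end of the fingers, on their centre line; the grasp point (between the pads) lies 19 mm behind it; z points along the fingers, y is the line along which they close (so a half turn about z gives the same grasp; the last joint's range is limited). The gripper opens to 85 mm and grips with 20 to 120 N. Pads are 22 mm wide; open, the fingers measure 114 mm over their backs; the gripper's body (76 mm by 85 mm) begins 54 mm behind the grasp point. The pads swing forward as they close: fully open they stand 13 mm farther back than shut.
Start: joints at [1.096, 0.052, 1.401, -0, 1.689, -0.07], TCP at [0.207, 0.483, 0.231] pointing down, gripper open.
Joint ranges: [-2.9, 2.9], [-0.91, 2.17], [0.12, 2.37], [-1.06, 4.2], [0.26, 2.73], [-2.93, 2.93]. Speed limits (rad/s): [2.57, 2.57, 3.01, 3.14, 3.14, 3.14].

### API

Orientations are given as [roll, pitch, yaw] about the fixed x, y, z axes, in that order (R = Rz(yaw) Ry(pitch) Rx(roll)).
In Python, from workcell import arm gives the robot as it stands.
- The arm moves only by the tool arm_command, never from a script. Its argument "moves" is a list of rows, each a list of 7 numbers: the turn, a rotation vector about the tool's x, y, z in rad, then the shift along the tool's x, y, z in mm, then the finger opening in mm, from 0 to 85.4. In form: [[ax, ay, az, tx, ty, tz, hand], ...]. A call has 1 to 10 rows; each row shifts and turns the commanded pose from where the row before left it, along the tool's axes as they then stand; what a row does not reach is not made up. A row lasts 1/12 s, in which the tool goes at most 41.7 mm and 7.16 degrees, less where a joint would pass 70% of its speed; a pose out of reach is approached as far as the arm can. A call with a gripper value outside its range is refused whole. The fingers move at their own pace and stop on an object; the grip force is fixed at half the most. Time passes only in rows, so rows that do not move let the fingers close. It gives the time, the measured TCP pose, the force, the opening and the grip force at its end, in the units of the state.
- arm.sense(): the state, without advancing time (a new reading comes with each control period).
- arm.read_camera(name): name is "scene" or "top" or "wrist"; returns a dict with "img" (480x640x3 uint8, red, green, blue), "range_z" (480x640 float32, m along the optical axis (not along the pixel's ray), 0 where there is no reading), "mtx" (3x3 intrinsics, pixels), "world_from_camera" (4x4, takes a point from camera to world coordinates). Camera axes: x right, y up, looking along -z (the intrinsics and any distortion apply to the point x, -y, -z); pixel columns grow to the right and rows downward; lengths in m; the calibration is good to about 2 mm. A picture is of the moment at which its call begins.
- arm.hand_in(): hands the job in; it is judged then, once.
The state is a dict: "clock": time; "joint_positions": joint angles; "qd": joint speeds; "effort": joint torques, N m; "ee_pos": TCP position; "tool_rot": TCP orientation; "ft_force": force on the tool from outside, world axes, zero at the start; "moment": the same for the moment, N m; "grip_width": opening from 0.0 (shut) to 1.0 (fully open); "grasp_force": force on a finger pad.
Only numpy, scipy, OpenCV 4.12 (cv2) and the standard library are available. Lean on these libraries where they do the work, as an engineer would, in place of code of your own. Each camera call takes 0.05 s, during which the arm holds its last target. There are 200 camera calls.

### The job

Load the orange gravity-feed marker dispenser from the top so that the blue marker will come out first and the red one next: put the blue marker in first, let it settle flat at the bottom, then put the red marker in on top of it. Leave the black marker where it lies.

Things in the scene. Friction and masses are not known exactly. Their poses are not given: they have to be found in the camera images.
- marker_dispenser: fixed orange upright chute on a black base. Origin on the bench under the chute's centre; z up; y along it (markers lie along y, either way round); -x front, with a tray 18 mm high to x=-72. Inside 26 (x) x 164 mm (y), floor at z=10. Over z=62 front and back walls flare to a 56 wide mouth at z=88; end panels to 89. The middle 72 mm of y is open for fingers. A pen let go in the flare drops flat
- marker_blue_mid (a point): marker pen lying on its side, 138 mm long, 19 mm wide, 19 mm high (21 mm at its clip), 20 g; white barrel with a blue cap. This point is its middle, 9.5 mm above its underside; y runs along the pen, z up at the start. Grip across its middle; it does not roll
- marker_red_mid (a point): marker pen lying on its side, 138 mm long, 19 mm wide, 19 mm high (21 mm at its clip), 20 g; white barrel with a red cap. This point is its middle, 9.5 mm above its underside; y runs along the pen, z up at the start. Grip across its middle; it does not roll
- marker_black_mid (a point): marker pen lying on its side, 138 mm long, 19 mm wide, 19 mm high (21 mm at its clip), 20 g; all black; not needed, to be left alone. This point is its middle, 9.5 mm above its underside; y runs along the pen, z up at the start

How it is judged:
By the outcome, as a careful person would: the job done as asked, in the order asked, and still so for the second after the job is handed in, with the robot touching nothing.
It also fails if it takes over 51 s, if anything falls off the work surface, if the arm or the gripper's body presses on something with over 40 N, if the wrist force passes 120 N, or if a joint passes its speed limit or range.

## Working session

There is one attempt and no reset: what is moved stays moved. The work goes in short steps, Python scripts to look and compute and a tool call to move; the robot and the scene stay as the last step left them, time stands still between calls to the robot, and variables do not carry over. Pictures are saved under pics/ and viewed, at most 10 in all, crops included, and the job is handed in when it is done.

Besides the shell and the picture viewer there is one more tool, called after "Call:" as name(argument=value, ...) on one line, values as JSON. arm_command: Moves the arm, as the interface text tells. Its arguments: {"type":"object","properties":{"moves":{"type":"array"}},"required":["moves"]}

```bash
mkdir -p pics; python3 - <<'E'
from workcell import arm
import cv2,numpy as np
s=arm.sense();print(s)
for n in("top","scene"):
    c=arm.read_camera(n);np.savez(f"{n}.npz",**c)
    cv2.imwrite(f"pics/{n}0.png",c["img"][:,:,::-1]);print(c["mtx"],c["world_from_camera"],c.keys())
E
```

```text
{'clock': 0.0, 'joint_positions': array([ 1.09575119e+00,  5.28270682e-02,  1.40175799e+00, -2.82576385e-06,
        1.68859219e+00, -7.03408231e-02]), 'qd': array([ 0.0013785 ,  0.00019736, -0.00040704, -0.0010378 , -0.00029786,
        0.00052878]), 'effort': array([-7.29455805e-04, -3.81662142e+01, -3.60185301e+01, -1.21617663e-04,
        6.23344677e-03,  1.04448290e-06]), 'ee_pos': array([0.2065747 , 0.48231451, 0.23046071]), 'tool_rot': array([-3.14001178e+00, -1.08569674e-04,  2.73688793e+00]), 'ft_force': array([ 0.24934413, -0.44263667, -0.14717166]), 'moment': array([0.06672499, 0.02965369, 0.03426449]), 'grasp_force': 0.0, 'grip_width': 0.9990336998486258}
[[510.21106743   0.         321.54909633]
 [  0.         510.21106743 240.4551241 ]
 [  0.           0.           1.        ]] [[-0.00906746  0.99910434 -0.0413315   0.471443  ]
 [-0.99994511 -0.00927656 -0.00487014  0.16451717]
 [-0.00524919  0.04128507  0.99913362  0.88219303]
 [ 0.          0.          0.          1.        ]] dict_keys(['img', 'range_z', 'mtx', 'world_from_camera'])
[[583.60310385   0.         319.79747274]
 [  0.         583.60310385 237.64029492]
 [  0.           0.           1.        ]] [[ 0.91978494  0.24564575 -0.30602914  0.22865225]
 [-0.3923656   0.58899243 -0.70649639 -0.48801214]
 [ 0.00670101  0.76990005  0.63812931  0.63054035]
 [ 0.          0.          0.          1.        ]] dict_keys(['img', 'range_z', 'mtx', 'world_from_camera'])
```

View pics/top0.png

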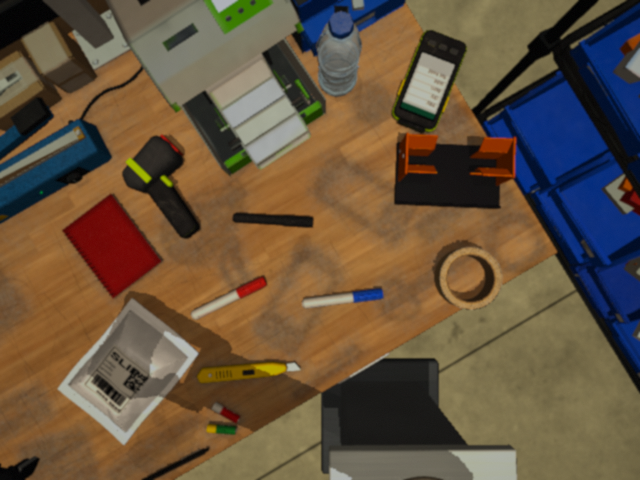

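View pics/scene0.png

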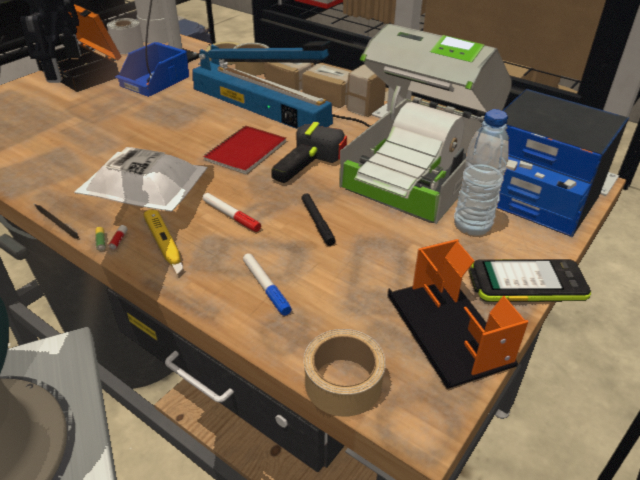

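The top view shows the blue pen at about (343,298), the red at (229,298) and the black at (273,220). The dispenser's orange chute is at about (456,155), with its tray towards the robot. The scene view agrees.

```bash
cat > h.py <<'E'
import numpy as np,cv2
def pts(c):
    K,T,z=c["mtx"],c["world_from_camera"],c["range_z"].astype(float)
    v,u=np.mgrid[:480,:640]
    p=np.stack([(u-K[0,2])/K[0,0]*z,-(v-K[1,2])/K[1,1]*z,-z],-1)
    return p@T[:3,:3].T+T[:3,3]
def ray(c,u,v,h):
    K,T=c["mtx"],c["world_from_camera"]
    d=T[:3,:3]@np.array([(u-K[0,2])/K[0,0],-(v-K[1,2])/K[1,1],-1]);o=T[:3,3]
    return o+d*(h-o[2])/d[2]
def big(m):
    n,l,s,_=cv2.connectedComponentsWithStats(m.astype(np.uint8));return l==1+s[1:,4].argmax()
def pen(c,col,win,h=.0095):
    """middle & axis of pen from the mask of (white|col) inside window (u0,v0,u1,v1)"""
    H=cv2.cvtColor(c["img"],cv2.COLOR_RGB2HSV).astype(int);h_,s,v=H[...,0],H[...,1],H[...,2]
    cap={"b":(h_>100)&(h_<130)&(s>120),"r":((h_<6)|(h_>172))&(s>150)&(v>80),"k":v<60}[col]
    m=cap if col=="k" else cap|((s<60)&(v>120))
    w=np.zeros(m.shape,bool);w[win[1]:win[3],win[0]:win[2]]=1
    m=big(cv2.morphologyEx((m&w).astype(np.uint8),cv2.MORPH_CLOSE,np.ones((3,3))))
    (cx,cy),wh,a=r=cv2.minAreaRect(np.argwhere(m)[:,::-1].astype(np.float32))
    b=cv2.boxPoints(r);e=b[1]-b[0],b[2]-b[1];e=max(e,key=np.linalg.norm)
    A=ray(c,cx-e[0]/2,cy-e[1]/2,h);B=ray(c,cx+e[0]/2,cy+e[1]/2,h)
    return (A+B)/2,np.arctan2(*(B-A)[1::-1]),np.linalg.norm(B-A),m.sum()
E
python3 - <<'E'
from h import *
np.set_printoptions(precision=4,suppress=True)
t=dict(np.load("top.npz"));s=dict(np.load("scene.npz"))
print("b",pen(t,"b",(290,275,400,320)),pen(s,"b",(230,240,300,325)))
print("r",pen(t,"r",(180,265,280,330)),pen(s,"r",(190,185,270,240)))
print("k",pen(t,"k",(225,205,320,235)))
for n,c,w in(("top",t,(380,120,530,220)),("scene",s,(380,230,540,390))):
    P=pts(c);H=cv2.cvtColor(c["img"],cv2.COLOR_RGB2HSV).astype(int)
    m=(H[...,0]>3)&(H[...,0]<14)&(H[...,1]>180)&(H[...,2]>90);W=np.zeros(m.shape,bool);W[w[1]:w[3],w[0]:w[2]]=1;m&=W
    q=P[m];print(n,len(q),q.min(0),q.max(0))
    top=q[q[:,2]>.083]
    r=cv2.minAreaRect(top[:,:2].astype(np.float32)*1000);print("mouth",len(top),r)
    q=P[W&(H[...,2]<50)&(P[...,2]>.001)&(P[...,2]<.03)]
    print("base",len(q),np.percentile(q[:,2],[5,50,95]),cv2.minAreaRect(q[:,:2].astype(np.float32)*1000))
E
python3 - <<'E'
import cv2,numpy as np
a=cv2.imread('pics/top0.png')[120:220,380:530];b=cv2.imread('pics/scene0.png')[230:390,380:540]
o=np.zeros((560,800,3),np.uint8);x=cv2.resize(a,(400,267));o[:267,:400]=x;y=cv2.resize(b,(400,400));o[:400,400:]=y
cv2.imwrite('pics/crop.png',o)
E
```

```text
b (array([0.4088, 0.1339, 0.0095]), np.float64(-1.4474452253571297), np.float64(0.13610682967019014), np.int64(600)) (array([0.4091, 0.134 , 0.0095]), np.float64(-1.4557481353662962), np.float64(0.14768939321612148), np.int64(779))
r (array([0.411 , 0.328 , 0.0095]), np.float64(-1.1163206003681374), np.float64(0.13615165498288173), np.int64(596)) (array([0.4092, 0.3271, 0.0095]), np.float64(-1.1042610857553539), np.float64(0.14526439073672898), np.int64(585))
k (array([0.5452, 0.2527, 0.0095]), np.float64(-1.646988502252153), np.float64(0.13592947176240178), np.int64(773))
top 1601 [ 0.4714 -0.1373 -0.0031] [0.6957 0.1645 0.8822]
mouth 598 ((602.8602294921875, 28.843521118164062), (132.311767578125, 353.843017578125), 23.5848388671875)
base 5166 [0.0072 0.0099 0.0179] ((636.9243774414062, -49.32994842529297), (178.01744079589844, 145.24087524414062), 86.87608337402344)
scene 5120 [ 0.2287 -0.488  -0.0032] [0.734  0.0509 0.6305]
mouth 842 ((487.9765930175781, -255.01806640625), (681.8394775390625, 145.72683715820312), 54.002708435058594)
base 6002 [0.008  0.0103 0.0211] ((667.358154296875, -52.68895721435547), (180.28610229492188, 210.95465087890625), 87.93214416503906)
```

View pics/crop.png

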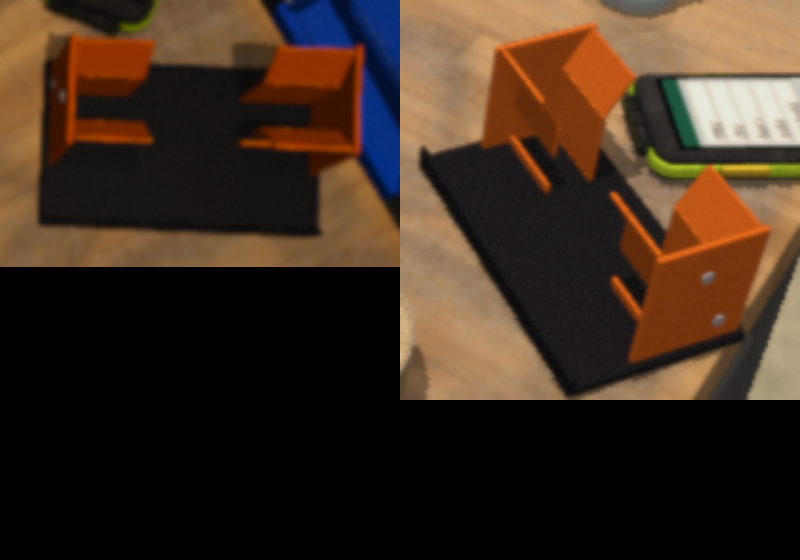

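The crop shows the two orange end sections with an open middle, and the tray on the near (-x) side. The panel tops are at about (408,135) and (516,138) in the top image. I'll refine this without the missing-range pixels.

```bash
cat > disp.py <<'E'
from h import *
np.set_printoptions(precision=1,suppress=True)
t=dict(np.load("top.npz"));s=dict(np.load("scene.npz"))
for n,c,w in(("top",t,(380,120,530,220)),("scene",s,(380,230,540,390))):
    P=pts(c)*1000;H=cv2.cvtColor(c["img"],cv2.COLOR_RGB2HSV).astype(int)
    W=np.zeros(H.shape[:2],bool);W[w[1]:w[3],w[0]:w[2]]=1;W&=c["range_z"]>0
    m=W&(H[...,0]>2)&(H[...,0]<14)&(H[...,1]>180)&(H[...,2]>60)
    for a,b in((82,95),(40,60)):
        q=P[m&(P[...,2]>a)&(P[...,2]<b)];print(n,a,len(q),cv2.minAreaRect(q[:,:2].astype(np.float32)),np.percentile(q,[2,98],axis=0))
    q=P[W&(H[...,2]<60)&(H[...,1]<90)&(P[...,2]>4)&(P[...,2]<22)&(abs(P[...,0]-600)<90)&(abs(P[...,1]+50)<100)]
    print(" base",len(q),cv2.minAreaRect(q[:,:2].astype(np.float32)),np.percentile(q,[1,99],axis=0))
# end panel top edges: for each half, high points
P=pts(t)*1000;H=cv2.cvtColor(t["img"],cv2.COLOR_RGB2HSV).astype(int)
m=(H[...,0]>2)&(H[...,0]<14)&(H[...,1]>180)&(t["range_z"]>0)&(P[...,2]>80)&(P[...,2]<95)
m[:120]=0;m[220:]=0;m[:,:380]=0;m[:,530:]=0
v,u=np.nonzero(m)
for lo,hi in((380,455),(455,530)):
    k=(u>=lo)&(u<hi);print([ray(t,uu,vv,.0885)*1000 for uu,vv in cv2.boxPoints(cv2.minAreaRect(np.c_[u[k],v[k]].astype(np.float32)))], u[k].min(),u[k].max(),v[k].min(),v[k].max())
E
python3 disp.py
```

```text
top 82 670 ((636.17529296875, -49.61787414550781), (172.1709442138672, 65.73054504394531), 86.95419311523438) [[ 602.6 -134.4   82.2]
 [ 670.2   36.5   90.4]]
top 40 202 ((635.7711791992188, -48.73298645019531), (170.00184631347656, 64.14757537841797), 86.99217224121094) [[ 600.2 -132.3   40.5]
 [ 668.3   37.2   59.7]]
 base 4370 ((618.0304565429688, -48.87451171875), (176.2555389404297, 105.63858032226562), 86.93157196044922) [[ 565.1 -130.9    6.3]
 [ 667.9   37.    18.2]]
scene 82 910 ((635.1378173828125, -50.526512145996094), (173.74952697753906, 65.16375732421875), 87.13858795166016) [[ 601.7 -137.3   82.2]
 [ 667.6   33.9   90. ]]
scene 40 1271 ((636.055419921875, -51.5438232421875), (171.90573120117188, 66.67085266113281), 87.0043716430664) [[ 600.4 -137.6   40.5]
 [ 659.5   33.9   59.7]]
 base 5177 ((617.0183715820312, -50.857017517089844), (179.23843383789062, 108.53411102294922), 86.95457458496094) [[ 560.7 -140.1    6.3]
 [ 669.    35.    18.7]]
[array([607.2,  39. ,  88.5]), array([673.5,  36.1,  88.5]), array([671.5, -14.5,  88.5]), array([605.2, -11.4,  88.5])] 404 437 132 174
[array([664.2, -84.6,  88.5]), array([ 663.7, -136.2,   88.5]), array([ 599.1, -134.6,   88.5]), array([599.6, -83.2,  88.5])] 482 515 137 178
```

Call:
arm_command(moves=[[0, 0, 0.116, 0, 0, 0, 85], [0, 0, 0.116, 0, 0, 0, 85], [0, 0, 0.116, 0, 0, 0, 85], [0, 0, 0.116, 0, 0, 0, 85], [0, 0, 0.116, 0, 0, 0, 85], [0, 0, 0.116, 0, 0, 0, 85], [0, 0, 0.116, 0, 0, 0, 85], [0, 0, 0.116, 0, 0, 0, 85], [0, 0, 0.116, 0, 0, 0, 85], [0, 0, 0, 0, 0, 0, 85]])

```text
clock: 0.93
ee_pos: [0.2067, 0.4824, 0.2308]
tool_rot: [-3.141, 0.001, 1.689]
ft_force: [-0.0, 0.3, -1.3]
grip_width: 0.999
grasp_force: 0.0
```

Call:
arm_command(moves=[[0, 0, 0, -33, 14, 8, 85], [0, 0, 0, -33, 14, 8, 85], [0, 0, 0, -33, 14, 8, 85], [0, 0, 0, -33, 14, 8, 85], [0, 0, 0, -33, 14, 8, 85], [0, 0, 0, -33, 14, 8, 85], [0, 0, 0, -33, 14, 8, 85], [0, 0, 0, -33, 14, 8, 85], [0, 0, 0, -33, 14, 8, 85], [0, 0, 0, -33, 14, 8, 85]])

```text
clock: 1.77
ee_pos: [0.3863, 0.1704, 0.1509]
tool_rot: [3.141, -0.0, 1.697]
ft_force: [0.8, 0.9, -0.5]
grip_width: 0.993
grasp_force: 0.0
```

```bash
cat > go.py <<'E'
import sys,numpy as np
from workcell import arm
def go(x,y,z,yaw):
    s=arm.sense();R=s["tool_rot"];c=R[2];d=np.array([x,y,z])-s["ee_pos"]*1000
    e=(yaw-c+np.pi/2)%np.pi-np.pi/2
    f=lambda a:np.round([np.cos(a)*d[0]+np.sin(a)*d[1],np.sin(a)*d[0]-np.cos(a)*d[1],-d[2]],1)
    print("t",s["clock"],"pos",s["ee_pos"]*1000,"rot",R,"az",-e,"shift now",f(c),"after turn",f(c+e),"w",s["grip_width"],s["grasp_force"],s["ft_force"])
np.set_printoptions(precision=3,suppress=True)
go(*map(float,sys.argv[1:5]))
E
python3 go.py 409 134 60 1.691
```

```text
t 1.7667 pos [386.265 170.413 150.896] rot [ 3.141 -0.     1.697] az 0.006038831609035844 shift now [-39.   18.   90.9] after turn [-38.9  18.2  90.9] w 0.9926506572748781 0.0 [ 0.81   0.852 -0.53 ]
```

Call:
arm_command(moves=[[0, 0, 0.003, -20, 9, 20, 60], [0, 0, 0.003, -19, 9, 20, 60], [0, 0, 0, 0, 0, 25, 60], [0, 0, 0, 0, 0, 25, 60], [0, 0, 0, 0, 0, 20, 60], [0, 0, 0, 0, 0, 20, 60], [0, 0, 0, 0, 0, 10, 60], [0, 0, 0, 0, 0, 0, 60], [0, 0, 0, 0, 0, 0, 60]])

```text
clock: 2.52
ee_pos: [0.4084, 0.1356, 0.0115]
tool_rot: [-3.141, -0.0, 1.688]
ft_force: [-0.0, -0.3, 0.8]
grip_width: 0.701
grasp_force: 0.0
```

```bash
python3 go.py 409 134 2 1.691; python3 -c "
from workcell import arm;import cv2
cv2.imwrite('pics/w1.png',arm.read_camera('wrist')['img'][:,:,::-1])"
```

```text
t 2.5167 pos [408.414 135.576  11.512] rot [-3.141 -0.     1.688] az -0.0026002511956926266 shift now [-1.6  0.4  9.5] after turn [-1.6  0.4  9.5] w 0.7011456091121075 0.0 [-0.024 -0.268  0.783]
```

View pics/w1.png

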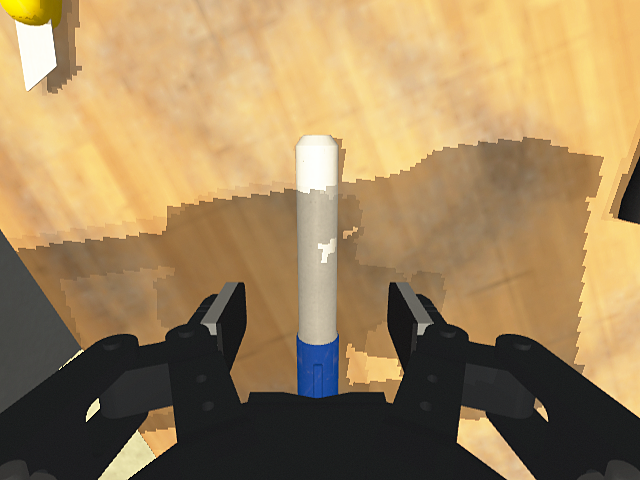

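The wrist view shows the blue pen at about column 317, midway between the pads (240 and 393) and aligned with them. I'll lower and close.

Call:
arm_command(moves=[[0, 0, 0, -1.5, 0, 5, 50], [0, 0, 0, 0, 0, 4, 30], [0, 0, 0, 0, 0, 0, 15], [0, 0, 0, 0, 0, 0, 10], [0, 0, 0, 0, 0, 0, 10], [0, 0, 0, 0, 0, 0, 10], [0, 0, 0, 0, 0, 0, 10], [0, 0, 0, 0, 0, 0, 10]])

```text
clock: 3.23
ee_pos: [0.4087, 0.1341, 0.0025]
tool_rot: [3.141, -0.0, 1.687]
ft_force: [0.0, -0.6, 1.7]
grip_width: 0.195
grasp_force: 61.3
```

Call:
arm_command(moves=[[0, 0, 0, 0, 0, -10, 10], [0, 0, 0, 0, 0, -25, 10], [0, 0, 0, 0, 0, -30, 10], [0, 0, 0, 0, 0, -30, 10], [0, 0, 0, 0, 0, -30, 10], [0, 0, 0.057, 0, 0, -25, 10], [0, 0, 0.057, 0, 0, 0, 10], [0, 0, 0.055, 0, 0, 0, 10], [0, 0, 0, 0, 0, 0, 10], [0, 0, 0, 0, 0, 0, 10]])

```text
clock: 4.07
ee_pos: [0.4084, 0.134, 0.1526]
tool_rot: [3.142, -0.0, 1.519]
ft_force: [0.3, -0.4, -0.4]
grip_width: 0.195
grasp_force: 61.1
```

```bash
python3 go.py 635.8 -50.3 150 1.518
```

```text
t 4.0667 pos [408.44  134.019 152.6  ] rot [ 3.142 -0.     1.519] az 0.0014483923098589369 shift now [-172.4  236.5    2.6] after turn [-172.1  236.8    2.6] w 0.19514192716297823 61.145689487457275 [ 0.266 -0.402 -0.375]
```

Call:
arm_command(moves=[[0, 0, 0, -10, 14, 0, 10], [0, 0, 0, -20, 28, 0, 10], [0, 0, 0, -20, 28, 0, 10], [0, 0, 0, -20, 28, 0, 10], [0, 0, 0, -20, 28, 0, 10], [0, 0, 0, -20, 28, 0, 10], [0, 0, 0, -20, 28, 0, 10], [0, 0, 0, -20, 28, 0, 10], [0, 0, 0, -12, 14, 0, 10], [0, 0, 0, -10, 12.5, 0, 10]])

```text
clock: 4.9
ee_pos: [0.6364, -0.0518, 0.1513]
tool_rot: [-3.14, -0.0, 1.518]
ft_force: [-0.3, -0.4, -0.2]
grip_width: 0.199
grasp_force: 61.1
```

Call:
arm_command(moves=[[0, 0, 0, 0, 0, 0, 10], [0, 0, 0, 0, 0, 0, 10], [0, 0, 0, 0, 0, 0, 10]])

```text
clock: 5.15
ee_pos: [0.6351, -0.0496, 0.1519]
tool_rot: [-3.141, -0.0, 1.519]
ft_force: [-0.5, -0.0, 0.3]
grip_width: 0.198
grasp_force: 61.1
```

```bash
python3 go.py 635.8 -50.3 72 1.518; python3 -c "
from workcell import arm;import cv2
c=arm.read_camera('top');cv2.imwrite('pics/t2.png',cv2.resize(c['img'][110:230,370:540,::-1],None,fx=4,fy=4))"
```

```text
t 5.15 pos [635.094 -49.632 151.944] rot [-3.141 -0.     1.519] az 0.000955337949474222 shift now [-0.6  0.7 79.9] after turn [-0.6  0.7 79.9] w 0.1984939019047731 61.14620089530945 [-0.475 -0.029  0.302]
```

View pics/t2.png

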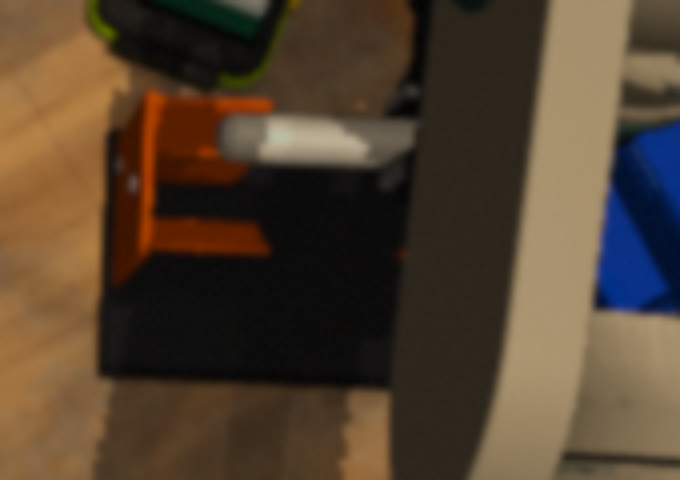

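The top view shows the held pen over the chute. Its offset to image-up should be parallax from its height, so I'll check with a ray.

```bash
python3 -c "
from h import *;t=dict(np.load('top.npz'))
for u,v in((424.5,144.5),(440,144.8)):print(ray(t,u,v,.16))"
```

```text
[0.63692474 0.01996303 0.16      ]
[ 0.63626627 -0.00210825  0.16      ]
```

Call:
arm_command(moves=[[0, 0, 0, -0.5, 0.5, 10, 10], [0, 0, 0, 0, 0, 15, 10], [0, 0, 0, 0, 0, 10, 10], [0, 0, 0, 0, 0, 5, 10], [0, 0, 0, 0, 0, 0, 10], [0, 0, 0, 0, 0, 0, 10]])

```text
clock: 5.7
ee_pos: [0.636, -0.0506, 0.1122]
tool_rot: [-3.141, -0.0, 1.518]
ft_force: [0.2, -0.4, 0.0]
grip_width: 0.197
grasp_force: 61.1
```

Call:
arm_command(moves=[[0, 0, 0, 0, 0, 10, 10], [0, 0, 0, 0, 0, 15, 10], [0, 0, 0, 0, 0, 10, 10], [0, 0, 0, 0, 0, 5, 10], [0, 0, 0, 0, 0, 0, 10], [0, 0, 0, 0, 0, 0, 10], [0, 0, 0, 0, 0, 0, 10]])

```text
clock: 6.28
ee_pos: [0.6366, -0.0508, 0.0732]
tool_rot: [3.14, 0.0, 1.518]
ft_force: [0.3, 0.2, 0.9]
grip_width: 0.204
grasp_force: 61.1
```

```bash
python3 go.py 635.8 -50.3 70 1.518; python3 -c "
from workcell import arm;import cv2
c=arm.read_camera('scene');cv2.imwrite('pics/s3.png',cv2.resize(c['img'][200:400,370:570,::-1],None,fx=3,fy=3))"
```

```text
t 6.2833 pos [636.619 -50.85   73.201] rot [3.14  0.    1.518] az -0.00024103447159506963 shift now [ 0.5 -0.8  3.2] after turn [ 0.5 -0.8  3.2] w 0.20369588486914122 61.14544987678528 [0.257 0.169 0.879]
```

View pics/s3.png

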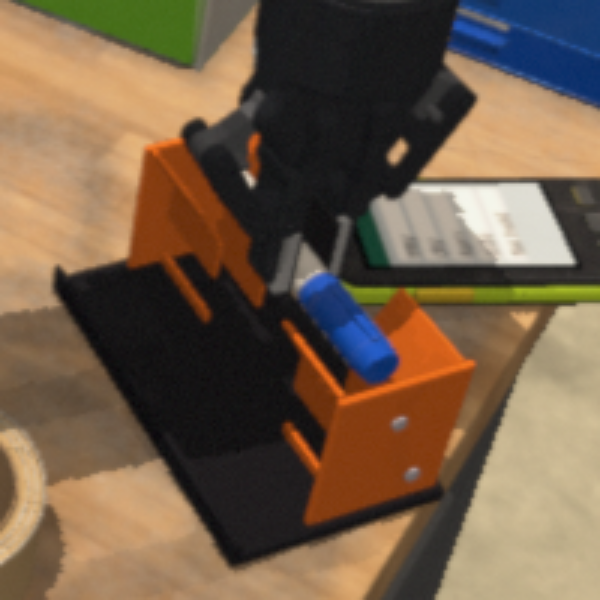

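The pen is inside the flare between the end panels, cap at about (350,330) in the crop. I'll lower a little more and release.

Call:
arm_command(moves=[[0, 0, 0, 0, -0.5, 5, 10], [0, 0, 0, 0, 0, 0, 10], [0, 0, 0, 0, 0, 0, 10], [0, 0, 0, 0, 0, 0, 45], [0, 0, 0, 0, 0, 0, 45], [0, 0, 0, 0, 0, 0, 45], [0, 0, 0, 0, 0, 0, 45], [0, 0, 0, 0, 0, 0, 45]])

```text
clock: 7.0
ee_pos: [0.6357, -0.0508, 0.0674]
tool_rot: [3.141, -0.0, 1.518]
ft_force: [0.0, -0.2, -0.2]
grip_width: 0.525
grasp_force: 0.0
```

Call:
arm_command(moves=[[0, 0, 0, 0, 0, -15, 45], [0, 0, 0, 0, 0, -30, 45], [0, 0, 0, 0, 0, -30, 45], [0, 0, 0, 0, 0, -20, 60], [0, 0, -0.1, 0, 0, 0, 85], [0, 0, -0.1, 0, 0, 0, 85], [0, 0, -0.1, 0, 0, 0, 85], [0, 0, -0.1, 0, 0, 0, 85], [0, 0, -0.114, 0, 0, 0, 85], [0, 0, 0, 0, 0, 0, 85]])

```text
clock: 7.83
ee_pos: [0.6356, -0.0507, 0.1623]
tool_rot: [3.142, -0.0, 2.036]
ft_force: [-1.0, -0.0, 0.3]
grip_width: 0.996
grasp_force: 0.0
```

```bash
python3 go.py 410.3 327.6 120 2.032; python3 -c "
from workcell import arm;import cv2
c=arm.read_camera('scene');cv2.imwrite('pics/s4.png',cv2.resize(c['img'][170:400,180:560,::-1],None,fx=2,fy=2))"
```

```text
t 7.8333 pos [635.623 -50.724 162.3  ] rot [ 3.142 -0.     2.036] az 0.0038512688316640897 shift now [439.2 -31.7  42.3] after turn [439.1 -33.4  42.3] w 0.9961408877481122 0.0 [-0.978 -0.039  0.333]
```

View pics/s4.png

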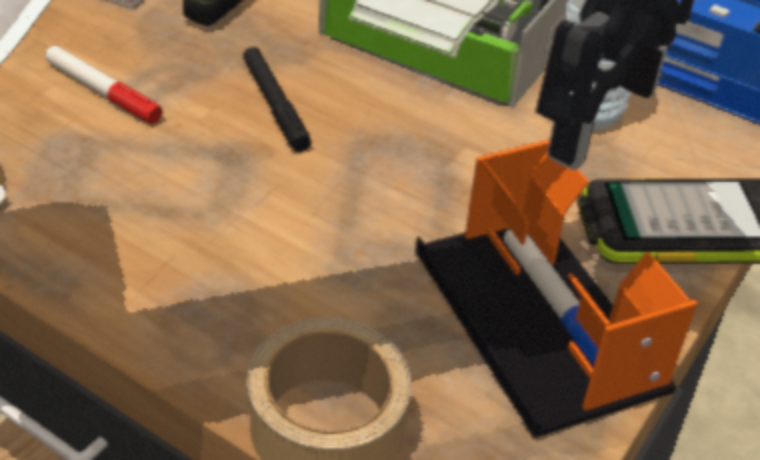

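The blue pen lies flat on the floor of the chute, from about (510,235) to (595,350). The red and black pens have not moved. Next is the red pen.

Call:
arm_command(moves=[[0, 0, 0.004, 20, -1.5, 0, 85], [0, 0, 0, 38, -3, 0, 85], [0, 0, 0, 38, -3, 0, 85], [0, 0, 0, 38, -3, 0, 85], [0, 0, 0, 38, -3, 0, 85], [0, 0, 0, 38, -3, 0, 85], [0, 0, 0, 38, -3, 0, 85], [0, 0, 0, 38, -3, 0, 85], [0, 0, 0, 38, -3, 0, 85], [0, 0, 0, 38, -3, 0, 85]])

```text
clock: 8.72
ee_pos: [0.4491, 0.2629, 0.1626]
tool_rot: [3.141, -0.0, 2.024]
ft_force: [1.1, -0.3, -0.5]
grip_width: 0.996
grasp_force: 0.0
```

Call:
arm_command(moves=[[0, 0, 0, 38, -3, 0, 60], [0, 0, 0, 25, -2, 15, 60], [0, 0, 0, 14, -1, 30, 60], [0, 0, 0, 0, 0, 30, 60], [0, 0, 0, 0, 0, 30, 60], [0, 0, 0, 0, 0, 25, 60], [0, 0, 0, 0, 0, 15, 60], [0, 0, 0, 0, 0, 5, 60], [0, 0, 0, 0, 0, 0, 60], [0, 0, 0, 0, 0, 0, 60]])

```text
clock: 9.55
ee_pos: [0.4115, 0.3283, 0.0134]
tool_rot: [3.14, -0.0, 2.026]
ft_force: [0.0, 0.6, 0.5]
grip_width: 0.701
grasp_force: 0.0
```

```bash
python3 go.py 410.3 327.6 2 2.032; python3 -c "
from workcell import arm;import cv2
cv2.imwrite('pics/w5.png',arm.read_camera('wrist')['img'][:,:,::-1])"
```

```text
t 9.55 pos [411.466 328.327  13.358] rot [ 3.14  -0.     2.026] az -0.005809087280523428 shift now [-0.1 -1.4 11.4] after turn [-0.1 -1.4 11.4] w 0.7010203290572533 0.0 [0.049 0.569 0.455]
```

View pics/w5.png

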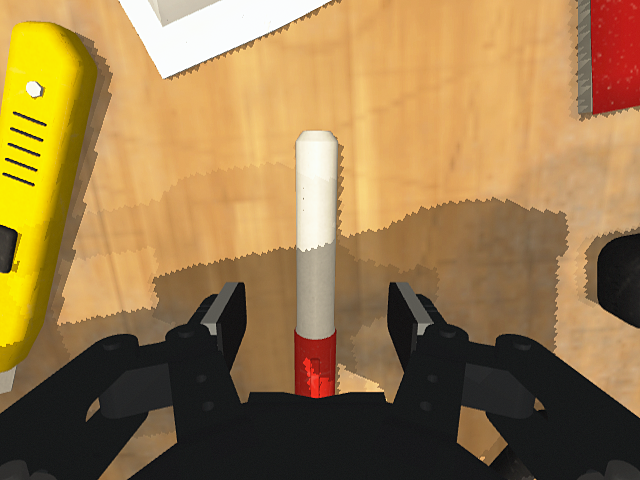

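The red pen is centred at about column 316 and aligned between the pads. I'll lower, grip and lift.

Call:
arm_command(moves=[[0, 0, 0, 0, -0.5, 6, 50], [0, 0, 0, 0, 0, 5, 30], [0, 0, 0, 0, 0, 0, 15], [0, 0, 0, 0, 0, 0, 10], [0, 0, 0, 0, 0, 0, 10], [0, 0, 0, 0, 0, 0, 10], [0, 0, 0, 0, 0, 0, 10], [0, 0, 0, 0, 0, 0, 10]])

```text
clock: 10.27
ee_pos: [0.4105, 0.3278, 0.0014]
tool_rot: [3.141, -0.0, 2.028]
ft_force: [-0.4, -0.7, 0.3]
grip_width: 0.197
grasp_force: 61.0
```

Call:
arm_command(moves=[[0, 0, 0, 0, 0, -10, 10], [0, 0, 0, 0, 0, -25, 10], [0, 0, 0, 0, 0, -30, 10], [0, 0, 0, 0, 0, -30, 10], [0, 0, 0.1, 0, 0, -30, 10], [0, 0, 0.1, 0, 0, -25, 10], [0, 0, 0.1, 0, 0, 0, 10], [0, 0, 0.1, 0, 0, 0, 10], [0, 0, 0.11, 0, 0, 0, 10], [0, 0, 0, 0, 0, 0, 10]])

```text
clock: 11.1
ee_pos: [0.4105, 0.3278, 0.1523]
tool_rot: [3.141, -0.001, 1.514]
ft_force: [0.7, 0.4, -0.4]
grip_width: 0.2
grasp_force: 61.2
```

```bash
python3 go.py 635.8 -50.3 150 1.518
```

```text
t 11.1 pos [410.47  327.76  152.259] rot [ 3.141 -0.001  1.514] az -0.004022575845903598 shift now [-364.7  246.4    2.3] after turn [-365.6  245.     2.3] w 0.20005413266428182 61.168062686920166 [ 0.674  0.397 -0.406]
```

Call:
arm_command(moves=[[0, 0, 0, -15, 10, 0, 10], [0, 0, 0, -30, 20, 0, 10], [0, 0, 0, -30, 20, 0, 10], [0, 0, 0, -30, 20, 0, 10], [0, 0, 0, -30, 20, 0, 10], [0, 0, 0, -30, 20, 0, 10], [0, 0, 0, -30, 20, 0, 10], [0, 0, 0, -30, 20, 0, 10], [0, 0, 0, -30, 20, 0, 10], [0, 0, 0, -30, 20, 0, 10]])

```text
clock: 11.93
ee_pos: [0.5857, 0.0313, 0.1518]
tool_rot: [3.141, -0.0, 1.521]
ft_force: [1.2, 0.5, -0.8]
grip_width: 0.199
grasp_force: 61.2
```

Call:
arm_command(moves=[[0, 0, 0, -30, 20, 0, 10], [0, 0, 0, -30, 16, 0, 10], [0, 0, 0, -20, 10, 0, 10], [0, 0, 0, 0, 0, 0, 10], [0, 0, 0, 0, 0, 0, 10], [0, 0, 0, 0, 0, 0, 10]])

```text
clock: 12.43
ee_pos: [0.6265, -0.0486, 0.1514]
tool_rot: [-3.141, -0.0, 1.52]
ft_force: [-0.2, -0.4, 0.5]
grip_width: 0.2
grasp_force: 61.2
```

```bash
python3 go.py 635.8 -50.3 68 1.518
```

```text
t 12.4333 pos [626.53  -48.64  151.414] rot [-3.141 -0.     1.52 ] az 0.0018522105150597934 shift now [-1.2  9.3 83.4] after turn [-1.2  9.3 83.4] w 0.19958306957237892 61.17424964904785 [-0.207 -0.371  0.547]
```

Call:
arm_command(moves=[[0, 0, 0, -1, 9.5, 0, 10], [0, 0, 0, 0, 0, 10, 10], [0, 0, 0, 0, 0, 20, 10], [0, 0, 0, 0, 0, 15, 10], [0, 0, 0, 0, 0, 0, 10], [0, 0, 0, 0, 0, 15, 10], [0, 0, 0, 0, 0, 12, 10], [0, 0, 0, 0, 0, 8, 10], [0, 0, 0, 0, 0, 0, 10], [0, 0, 0, 0, 0, 0, 10]])

```text
clock: 13.27
ee_pos: [0.6359, -0.0505, 0.0711]
tool_rot: [-3.141, -0.0, 1.518]
ft_force: [0.4, -0.5, 0.6]
grip_width: 0.201
grasp_force: 61.2
```

Call:
arm_command(moves=[[0, 0, 0, 0, 0, 3, 10], [0, 0, 0, 0, 0, 0, 10], [0, 0, 0, 0, 0, 0, 10], [0, 0, 0, 0, 0, 0, 45], [0, 0, 0, 0, 0, 0, 45], [0, 0, 0, 0, 0, 0, 45], [0, 0, 0, 0, 0, 0, 45], [0, 0, 0, 0, 0, 0, 45]])

```text
clock: 13.93
ee_pos: [0.6362, -0.0508, 0.0684]
tool_rot: [3.141, -0.0, 1.518]
ft_force: [-0.5, -0.4, 0.0]
grip_width: 0.526
grasp_force: 0.0
```

Call:
arm_command(moves=[[0, 0, 0, 0, 0, -15, 45], [0, 0, 0, 0, 0, -30, 45], [0, 0, 0, 0, 0, -30, 45], [0, 0, 0, 0, 0, -30, 45], [0, 0, 0, 20, -20, 0, 45], [0, 0, 0, 30, -25, 0, 45], [0, 0, 0, 30, -25, 0, 45], [0, 0, 0, 20, -10, 0, 45], [0, 0, 0, 0, 0, 0, 45], [0, 0, 0, 0, 0, 0, 45]])

```text
clock: 14.77
ee_pos: [0.5614, 0.0542, 0.1738]
tool_rot: [3.141, 0.0, 1.52]
ft_force: [1.4, -0.4, -0.7]
grip_width: 0.527
grasp_force: 0.0
```

```bash
python3 -c "
from workcell import arm;import cv2,numpy as np
c=arm.read_camera('scene')['img'];t=arm.read_camera('top')['img']
o=np.zeros((460,780,3),np.uint8);o[:,:460]=cv2.resize(c[200:400,370:570],(460,460));o[:240,460:]=cv2.resize(t[110:230,380:540],(320,240));o[240:440,460:]=cv2.resize(t[180:320,180:404],(320,200))
cv2.imwrite('pics/f6.png',o[:,:,::-1]);print(arm.sense()['ft_force'])"
```

```text
[ 0.23000317 -0.49926836  0.37006075]
```

View pics/f6.png

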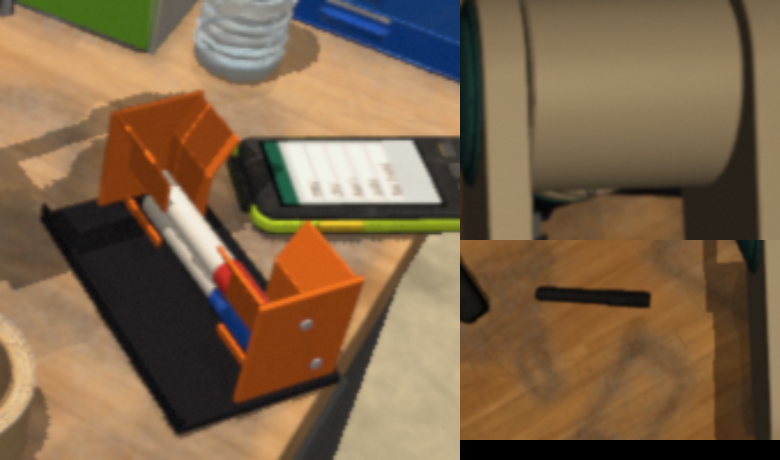

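The red pen lies flat on top of the blue one in the chute, cap at about (230,280). The black pen has not moved and the arm is clear, so I'll hand in.

```bash
python3 -c "
from workcell import arm;print(arm.hand_in())"
```

```text
the job is handed in; nothing more can be done
None
```

I loaded the blue marker flat at the bottom of the dispenser with the red one flat on top, left the black marker where it lay, and handed in the job at about 15 s of the 51 s allowed.

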